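# Load the chocolate tray into the cooling rack

### The arm

A 7-joint arm with a two-finger parallel gripper is mounted at the origin on a cart in front of the work surface, level with it; the furniture and walls round the work are solid. World frame = base frame: x ahead of the robot, y to its left, z up, the work surface at z = 0. Lengths are in m, angles in rad, forces in N, time in s.
With the tool pointing down it reaches from about 0.35 to 0.9 m from the base axis. Payload 19.9 kg.
Tool frame: the origin (TCP) lies at the very end of the fingers, on their centre line; the grasp point (between the pads) lies 19 mm behind it (env.hold_point_z is the distance from the TCP to the grasp point, in m); z points along the fingers, y is the direction in which the jaws open and shut (so a half turn about z gives the same grasp; the last joint's range is limited). The gripper opens to 85 mm and grips with 20 to 120 N. Pads are 22 mm wide; open, the fingers measure 114 mm over their backs; the gripper's body (76 mm by 85 mm) begins 54 mm behind the grasp point. The pads swing forward as they close: fully open they stand 13 mm farther back than shut.
Start: joints at [1.226, 0.417, -0.01, 1.614, 0.005, 1.111, -0.053], TCP at [0.187, -0.596, 0.231] pointing down, gripper open.
Joint ranges: [-2.81, 2.81], [-0.39, 2.02], [-1.27, 1.25], [0.06, 2.57], [-1.19, 4.33], [0.19, 2], [-2.82, 2.82]. Speed limits (rad/s): [1.89, 1.89, 2.39, 2.39, 3.01, 3.01, 3.01].

### API

Orientations are given as a 3x3 rotation matrix whose columns are the frame's x, y, z axes.
In Python, from plant import env, fingers, capture, camera_info, sign_off, finder gives the robot as it stands. Calls block until the motion is done:
- env.move_pose(position, orientation): joint-space move of the TCP to a pose.
- env.move_l(position, feed=0.15, frame=None, force_limit=None): straight line of the TCP; frame=None keeps the orientation; feed is the mean speed in m/s. With force_limit (N) it stops when the force on the tool has changed by that much, and returns True; else False.
- env.movej(angles): joint-space move.
- fingers.command_gripper(opening, strength=None): opening from 0.0 (shut) to 1.0 (fully open); strength is the grip in N (None keeps the last); returns when the fingers have stopped.
- env.hold(seconds).
- env.inverse_kinematics(position, orientation): joint angles nearest the present ones, or None.
- env.state(): the state.
- capture(name): name is "scene" or "top" or "wrist"; returns the picture (384x512x3 uint8, red, green, blue); there is no depth.
- camera_info(name): a dict with "camera_matrix" (3x3 intrinsics, pixels), "view" (4x4, takes a point from world to camera coordinates); the wrist camera has in their place "T_tool_cam" (4x4, takes a point from camera to tool coordinates, whose origin is the TCP and whose axes are the flange's). Camera axes: x right, y down, z forward; pixel columns grow to the right and rows downward; lengths in m; the calibration is good to about 2 mm. The wrist camera is an equidistant fisheye: a pixel r from the principal point sees the ray r / f radians off the axis. A picture is of the moment at which its call begins: read the wrist's pose just before it. camera_info takes no time and is no camera call.
A pose or a line that the arm cannot do raises env.PlanningError and nothing moves.
- sign_off(): hands the job in, once; it reports no verdict.
Trained networks look in the newest picture that a camera, given by its name, has taken for a name from the list of things; names that differ only in an ending like _2 or _b are one class to them, and where a whole thing is asked for, a point or a joint stands for the part that bears it (a point fixed in the world has none). Each returns a list of dicts, best first, with "p" (0 to 1); they miss things now and then, are a little off and sometimes report something else, mostly with a low value. They report only what shows in the picture. A call takes as long as a camera call.
- finder.masks_of(label, camera): "pixels" (384x512 bool, what is visible of it) and "at" ([column, row] in pixels, amid what is visible of it).
- finder.tip_of(label, camera): "at" ([column, row] in pixels: a listed point, or the origin of a listed thing).
The state is a dict: "time": time; "joint_positions": joint angles; "dq": joint speeds; "joint_efforts": joint torques, N m; "eef_pos": TCP position; "eef_rot": TCP orientation; "wrist_force": force on the tool from outside, world axes, zero at the start; "wrist_torque": the same for the moment, N m; "width": opening from 0.0 (shut) to 1.0 (fully open).
Only numpy, scipy, OpenCV 4.12 (cv2) and the standard library are available. Lean on these libraries where they do the work, as an engineer would, in place of code of your own. Each camera call takes 0.05 s, during which the arm holds its last target. There are 200 camera calls.

### The job

One of the three rail pairs of the cooling rack behind the lift table is still empty. Raise the lift table by its red knob until the tray on it stands level with that empty pair and let go, then push the tray off the table onto the rails, all the way home against the back stops. Leave the filled pans where they are.

Things in the scene. Friction and masses are not known exactly. Their poses are not given: they have to be found in the camera images.
- rack: fixed dark steel cooling rack, open to the robot, 112 mm deep, 160 wide, 193 high, with three rail pairs 45 mm apart and a lift table on two 208 mm rods (12 mm before the mouth, 84 mm to each side). Origin on the counter at the centre of the mouth, x into the rack, y left, z up. Back stops are 100 mm behind the mouth: a tray fully home has its origin at x = 44 mm. Two pairs hold a filled pan, one is empty
- rails1 (a point): centre of the lowest rail pair at the rack's mouth, on the plane of the rails' upper faces (60 mm above the counter), midway between the two rails. A rail is a ledge with a side guide (118 mm between guides); at the mouth it has a lead-in, sloping 7 mm down and flaring out
- rails2 (a point): centre of the middle rail pair at the rack's mouth, on the plane of the rails' upper faces (105 mm above the counter), midway between the two rails. A rail is a ledge with a side guide (118 mm between guides); at the mouth it has a lead-in, sloping 7 mm down and flaring out
- rails3 (a point): centre of the highest rail pair at the rack's mouth, on the plane of the rails' upper faces (150 mm above the counter), midway between the two rails. A rail is a ledge with a side guide (118 mm between guides); at the mouth it has a lead-in, sloping 7 mm down and flaring out
- lift (a joint): height of the lift table, 0 (start, lowest) to 0.135 m; its top is 35 mm + this above the counter. A friction slide: raising it with the tray takes about 18 N, and it stays where it is let go. The lead-ins take a tray from a table 3 mm below to 10 mm above the rails; 2 to 5 mm above is best
- table (a point): centre line point of the lift table's upper face, 71 mm in front of the rack's mouth; the table is an aluminium plate 118 x 128 mm with 8 mm high side guides (116 mm apart) and ends 16 mm short of the mouth
- knob (a point): grip point of the lift table's red upright round knob, 22 mm in diameter, 32 mm tall; 25 mm above the table's upper face, 15 mm below the knob's top, 17 mm above its lower edge. It stands on an arm at the table's near right corner, 150 mm before the mouth and 90 mm right of the centre line, free all round
- tray: loose aluminium tray with two dark chocolate bars; pan 112 x 108 mm, 14 mm high, with a flat steel handle 30 mm wide reaching 60 mm towards the robot at rim height; 0.2 to 0.4 kg; on the lift table at the start. Origin at the centre of the pan's underside, x towards the rack, away from the handle
- pad (a point): centre of the robot-side face of the black upright push pad at the end of the tray's handle, 116 mm from the tray's origin against x, 25 mm above its underside; pad 44 mm wide, 8 thick, 22 high (14 to 36 mm above the tray's underside). When home, the pad is still above the lift table, 72 mm before the mouth
- store: a second cooling rack like the first, without lift, to its left; it holds the third pan; not to be touched; origin on the counter at the centre of its mouth
- pan_low: one of three plain aluminium pans, 112 x 108 x 14 mm, no handle, with two dark chocolate bars lying in it, on the lowest rail pair either of the rack with the lift or of the store rack; origin at the centre of its underside, x into the rack
- pan_mid: one of three plain aluminium pans, 112 x 108 x 14 mm, no handle, with two dark chocolate bars lying in it, on the middle rail pair either of the rack with the lift or of the store rack; origin at the centre of its underside, x into the rack
- pan_top: one of three plain aluminium pans, 112 x 108 x 14 mm, no handle, with two dark chocolate bars lying in it, on the highest rail pair either of the rack with the lift or of the store rack; origin at the centre of its underside, x into the rack

How it is judged:
By the outcome, as a careful person would: the job done as asked, in the order asked, and still so for the second after the job is handed in, with the robot touching nothing.
It also fails if it takes over 45 s, if anything falls off the work surface, if the arm or the gripper's body presses on something with over 40 N, if the wrist force passes 120 N, or if a joint passes its speed limit or range.

## Working session

There is one attempt and no reset: what is moved stays moved. The work goes in short steps, each a Python script; the robot and the scene stay as the last script left them, time stands still between calls to the robot, and variables do not carry over. Pictures are saved under pics/ and viewed, about 8 in all and at most 12, crops included, and the job is handed in when it is done.

```bash
mkdir -p pics; ls; python3 - <<'E'
from plant import env, fingers, capture, camera_info, sign_off, finder
import cv2,numpy as np
np.set_printoptions(precision=4,suppress=True)
for c in("scene","top"):
    im=capture(c); cv2.imwrite(f"pics/{c}0.png",im[:,:,::-1])
    i=camera_info(c); print(c,i["camera_matrix"],i["view"])
    for l in("rails1","rails2","rails3","table","knob","tray","pad","rack","store","pan_low","pan_mid","pan_top"):
        print(l,[(round(d["p"],2),np.round(d["at"],1)) for d in finder.tip_of(l,c)[:2]])
s=env.state();print(s["time"],s["eef_pos"],s["eef_rot"],s["width"],camera_info("wrist"))
a=cv2.imread("pics/scene0.png");b=cv2.imread("pics/top0.png")
E
```

```text
pics
scene [[466.3275   0.     248.5714]
 [  0.     466.3275 180.7905]
 [  0.       0.       1.    ]] [[-0.5569 -0.8305 -0.0157  0.4026]
 [-0.4578  0.3226 -0.8285  0.3271]
 [ 0.6931 -0.4542 -0.5598  1.2531]
 [ 0.      0.      0.      1.    ]]
rails1 [(0.94, array([298.4, 142.9])), (0.8, array([296.4, 161.9]))]
rails2 [(0.94, array([298.4, 142.9])), (0.8, array([296.4, 161.9]))]
rails3 [(0.94, array([298.4, 142.9])), (0.8, array([296.4, 161.9]))]
table [(0.79, array([313.1, 177.4]))]
knob [(0.76, array([343.3, 176.8]))]
tray [(0.84, array([307.4, 180.9])), (0.49, array([329. , 188.9]))]
pad [(0.75, array([329.8, 189.6])), (0.61, array([294.4, 155.7]))]
rack [(0.81, array([292.7, 179.5]))]
store [(0.77, array([150.5, 245. ]))]
pan_low [(0.61, array([142.9, 222.3]))]
pan_mid [(0.81, array([293.1, 150.3]))]
pan_top [(0.82, array([292.6, 139.7]))]
top [[361.4635   0.     258.7629]
 [  0.     361.4635 189.2753]
 [  0.       0.       1.    ]] [[ 0.0239 -0.9994  0.0245  0.0621]
 [-0.9859 -0.0276 -0.1648  0.5818]
 [ 0.1654 -0.0203 -0.986   1.2151]
 [ 0.      0.      0.      1.    ]]
rails1 [(
[... 309 characters left out ...]
77.2]))]
rack [(0.77, array([318.4, 179. ]))]
store [(0.62, array([155.3, 185.1])), (0.53, array([323.2, 199.4]))]
pan_low [(0.72, array([153.2, 170.2]))]
pan_mid []
pan_top [(0.85, array([325.2, 157. ])), (0.32, array([329.4, 171.5]))]
1.3 [ 0.187  -0.5964  0.2313] [[ 0.9542  0.2992 -0.0001]
 [ 0.2992 -0.9542  0.    ]
 [-0.     -0.     -1.    ]] 0.9988730083916124 {'camera_matrix': array([[297.3186,   0.    , 261.2276],
       [  0.    , 297.3186, 198.3823],
       [  0.    ,   0.    ,   1.    ]]), 'T_tool_cam': array([[ 0.0009, -0.963 , -0.2694,  0.0669],
       [ 1.    ,  0.0009,  0.0001, -0.0008],
       [ 0.0002, -0.2694,  0.963 , -0.1427],
       [ 0.    ,  0.    ,  0.    ,  1.    ]])}
```

View both.

```bash
python3 - <<'E'
import cv2,numpy as np
a=cv2.imread("pics/scene0.png")[90:310,90:390];b=cv2.imread("pics/top0.png")[110:290,100:400]
cv2.imwrite("pics/s0.png",cv2.resize(a,None,fx=2.6,fy=2.6,interpolation=2));cv2.imwrite("pics/t0.png",cv2.resize(b,None,fx=2.6,fy=2.6,interpolation=2))
E
```

```text
(no output)
```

View pics/s0.png

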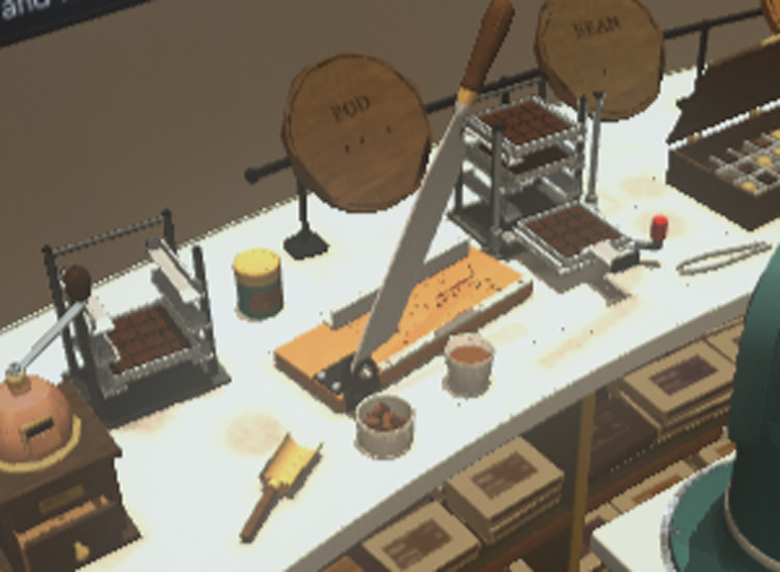

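View pics/t0.png

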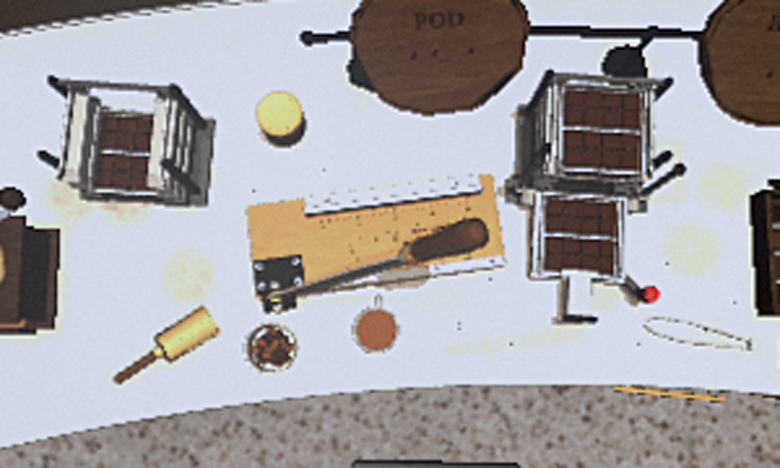

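```bash
cat > h.py <<'E'
from plant import env, fingers, capture, camera_info, sign_off, finder
import cv2,numpy as np
from scipy.optimize import least_squares
np.set_printoptions(precision=4,suppress=True)
def proj(c,P,T=None):
    i=camera_info(c); P=np.atleast_2d(P)
    if c=="wrist":
        V=np.linalg.inv(T@i["T_tool_cam"]); q=P@V[:3,:3].T+V[:3,3]; K=i["camera_matrix"]
        r=np.hypot(q[:,0],q[:,1]); k=np.arctan2(r,q[:,2])/np.maximum(r,1e-9)
        return q[:,:2]*k[:,None]*K[0,0]+K[:2,2]
    V=i["view"]; q=P@V[:3,:3].T+V[:3,3]; q=q@i["camera_matrix"].T; return q[:,:2]/q[:,2:]
def tool():
    s=env.state(); T=np.eye(4); T[:3,:3]=s["eef_rot"]; T[:3,3]=s["eef_pos"]; return T
def W(x,y,th,L):
    L=np.atleast_2d(L); c,s=np.cos(th),np.sin(th)
    return np.c_[x+c*L[:,0]-s*L[:,1],y+s*L[:,0]+c*L[:,1],L[:,2]]
# points in rack frame, lift=0
G=dict(knob=(-.150,-.090,.060),pad=(-.071-.116,0,.060),table=(-.071,0,.035),rails1=(0,0,.06),rails2=(0,0,.105),rails3=(0,0,.15),pan_low=(.044,0,.06),pan_mid=(.044,0,.105),pan_top=(.044,0,.15),rack=(0,0,0))
E
python3 - <<'E'
from h import *
O=[("scene","knob",343.3,176.8),("top","knob",353.3,221.1),("scene","pan_top",292.6,139.7),("top","pan_top",325.2,157),("scene","table",313.1,177.4),("scene","rails3",298.4,142.9),("top","rails3",326.6,174.8),("scene","rails2",296.4,161.9),("scene","rack",292.7,179.5)]
f=lambda p:np.concatenate([(proj(c,W(*p,G[n]))[0]-(u,v)) for c,n,u,v in O])
r=least_squares(f,[.6,-.2,0],loss="soft_l1");p=r.x;print(p)
for o,e in zip(O,r.fun.reshape(-1,2)):print(o,e)
# free pad
r2=least_squares(lambda q:np.r_[proj("scene",q)[0]-(329.8,189.6),proj("top",q)[0]-(322,233.1)],[.5,-.2,.06]);print("pad",r2.x,r2.cost,W(*p,G["pad"]))
r2=least_squares(lambda q:np.r_[proj("scene",q)[0]-(343.3,176.8),proj("top",q)[0]-(353.3,221.1)],[.5,-.2,.06]);print("knob",r2.x,r2.cost,W(*p,G["knob"]))
for n in G:print(n,W(*p,G[n]),proj("scene",W(*p,G[n])),proj("top",W(*p,G[n])))
# store pan height if store origin
for z in(.06,.105,.15):
    r3=least_squares(lambda q:np.r_[proj("scene",[*q[:2],z])[0]-(142.9,222.3),proj("top",[*q[:2],z])[0]-(153.2,170.2)],[.6,.2]);print(z,r3.x,r3.fun)
r3=least_squares(lambda q:np.r_[proj("scene",[*q[:2],0])[0]-(150.5,245),proj("top",[*q[:2],0])[0]-(155.3,185.1)],[.6,.2]);print("store",r3.x,r3.fun)
E
```

```text
[ 0.619  -0.1429  0.0955]
('scene', 'knob', 343.3, 176.8) [ 0.6883 -1.9267]
('top', 'knob', 353.3, 221.1) [-0.785  -0.5829]
('scene', 'pan_top', 292.6, 139.7) [-3.6801  1.0404]
('top', 'pan_top', 325.2, 157) [1.0404 3.9067]
('scene', 'table', 313.1, 177.4) [-3.2367  3.0769]
('scene', 'rails3', 298.4, 142.9) [-0.9736  2.3979]
('top', 'rails3', 326.6, 174.8) [ 1.023  -0.7172]
('scene', 'rails2', 296.4, 161.9) [ 0.492  -5.7745]
('scene', 'rack', 292.7, 179.5) [3.005  0.6756]
pad [ 0.4331 -0.1396  0.0652] 0.09955364495053631 [[ 0.4328 -0.1607  0.06  ]]
knob [ 0.4791 -0.2499  0.0504] 0.8029143016519819 [[ 0.4782 -0.2468  0.06  ]]
knob [[ 0.4782 -0.2468  0.06  ]] [[343.9883 174.8733]] [[352.515  220.5171]]
pad [[ 0.4328 -0.1607  0.06  ]] [[334.6934 188.828 ]] [[327.6408 233.2048]]
table [[ 0.5483 -0.1496  0.035 ]] [[309.8633 180.4769]] [[322.76   200.4922]]
rails1 [[ 0.619  -0.1429  0.06  ]] [[296.3733 166.6347]] [[322.1447 179.4027]]
rails2 [[ 0.619  -0.1429  0.105 ]] [[296.892  156.1255]] [[324.7839 176.8398]]
rails3 [[ 0.619  -0.1429  0.15  ]] [[297.4264 145.2979]] [[327.623  174.0828]]
pan_low [[ 0.6628 -0.1387  0.06  ]] [[288.13   161.8605]] [[320.8898 167.1186]]
pan_mid [[ 0.6628 -0.1387  0.105 ]] [[288.5191 151.4554]] [[323.4681 164.1252]]
pan_top [[ 0.6628 -0.1387  0.15  ]] [[288.9199 140.7404]] [[326.2404 160.9067]]
rack [[ 0.619  -0.1429  0.    ]] [[295.705  180.1756]] [[318.9016 182.5521]]
0.06 [0.6374 0.449 ] [ 1.3084  0.2402 -1.2247 -0.8294]
0.105 [0.6149 0.4488] [ 2.259  -7.4533 -5.2652  2.8244]
0.15 [0.5934 0.4481] [  3.3103 -15.8467  -9.4306   6.4691]
store [0.5944 0.4528] [ 0.7988  0.0458 -0.8142 -0.4749]
```

```bash
cat >> h.py <<'E'
def R(zx,yaw=0):
    "tool z tilted zx rad from down toward rack x, tool x up/forward"
    c,s=np.cos(zx),np.sin(zx); z=np.array([s,0,-c]); x=np.array([c,0,s]); M=np.c_[x,np.cross(z,x),z]
    Z=np.array([[np.cos(yaw),-np.sin(yaw),0],[np.sin(yaw),np.cos(yaw),0],[0,0,1]]); return Z@M
E
python3 - <<'E'
from h import *
done=False
for t in(1.1,.9,.7,.5):
    p=[.36,-.15,.24]
    q=env.inverse_kinematics(p,R(t)); print(t,q)
    if q is not None:
        try: env.move_pose(p,R(t)); break
        except env.PlanningError as e: print(e)
T=tool(); im=capture("wrist"); cv2.imwrite("pics/w1.png",cv2.resize(im,(800,600),interpolation=2)[:,:,::-1])
np.save("T1.npy",T); print(T,env.state()["time"],env.state()["joint_positions"])
for l in("rails1","table","knob","tray","pad","rack","pan_low","pan_mid","pan_top"):
    print(l,[(round(d["p"],2),np.round(d["at"],1)) for d in finder.tip_of(l,"wrist")[:3]])
E
```

```text
1.1 None
0.9 None
0.7 [ 1.0173 -0.298  -0.3363  2.5348 -1.0975  0.5758 -0.0409]
[[ 0.7646  0.      0.6445  0.3604]
 [ 0.0002 -1.     -0.0002 -0.1505]
 [ 0.6445  0.0003 -0.7646  0.2404]
 [ 0.      0.      0.      1.    ]] 3.0833 [ 1.0176 -0.297  -0.3359  2.5335 -1.097   0.5759 -0.0409]
rails1 [(0.85, array([264.8, 106.2])), (0.83, array([266. ,  83.3])), (0.67, array([262.4, 131.6]))]
table []
knob [(0.79, array([329.7, 199.7]))]
tray [(0.94, array([257.8, 157. ])), (0.15, array([264.2,  40. ]))]
pad [(0.88, array([257. , 225.1]))]
rack [(0.58, array([262.2, 126.9]))]
pan_low []
pan_mid [(0.56, array([262.5,  64.3])), (0.28, array([331.1, 198.9]))]
pan_top [(0.57, array([263.1,  40.4]))]
```

View pics/w1.png

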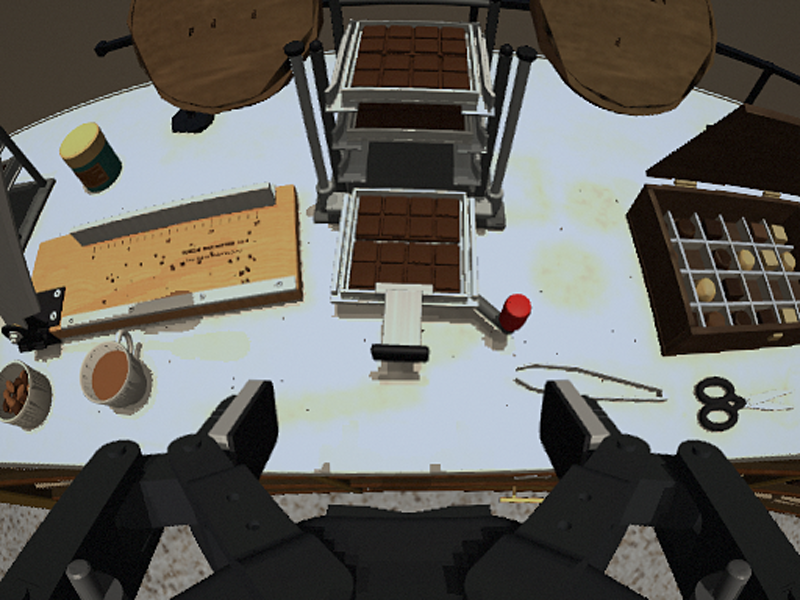

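The wrist view shows the rack's top and middle pairs filled and the lowest one empty, with the dark base showing at (420,160). The knob is at (515,313) and the pad at (400,353). Next I'll fit the rack pose with these points.

```bash
python3 - <<'E'
from h import *
T=np.load("T1.npy")
O=[("wrist","knob",329.7,199.7),("wrist","pad",257,225.1),("wrist","rails1",262.4,131.6),("wrist","rails2",264.8,106.2),("wrist","rails3",266,83.3),("wrist","pan_mid",262.5,64.3),("wrist","pan_top",263.1,40.4),("wrist","tray",257.8,157),
("scene","knob",343.3,176.8),("top","knob",353.3,221.1),("scene","pad",329.8,189.6),("top","pad",322,233.1)]
G["tray"]=(-.071,0,.035)
f=lambda p:np.concatenate([(proj(c,W(*p[:3],np.array(G[n])+([p[3],0,0] if n in("pad","tray") else 0)),T)[0]-(u,v)) for c,n,u,v in O])
r=least_squares(f,[.6,-.15,0,0],loss="soft_l1");p=r.x;print(p)
for o,e in zip(O,r.fun.reshape(-1,2)):print(o,e)
for n in("knob","pad","rails1"):print(n,W(*p[:3],G[n]))
E
```

```text
[ 0.6209 -0.1513 -0.0339  0.0011]
('wrist', 'knob', 329.7, 199.7) [0.3912 1.0853]
('wrist', 'pad', 257, 225.1) [-0.0648  0.9097]
('wrist', 'rails1', 262.4, 131.6) [ -0.2418 -24.76  ]
('wrist', 'rails2', 264.8, 106.2) [ -2.554  -20.8845]
('wrist', 'rails3', 266, 83.3) [ -3.6546 -22.9595]
('wrist', 'pan_mid', 262.5, 64.3) [0.7276 0.9328]
('wrist', 'pan_top', 263.1, 40.4) [0.2939 0.509 ]
('wrist', 'tray', 257.8, 157) [ 2.6907 -2.2119]
('scene', 'knob', 343.3, 176.8) [0.5139 0.3361]
('top', 'knob', 353.3, 221.1) [-3.8141  2.3567]
('scene', 'pad', 329.8, 189.6) [0.9822 0.4411]
('top', 'pad', 322, 233.1) [ 1.0348 -0.6852]
knob [[ 0.4679 -0.2361  0.06  ]]
pad [[ 0.434  -0.1449  0.06  ]]
rails1 [[ 0.6209 -0.1513  0.06  ]]
```

```bash
python3 - <<'E'
from h import *
T=np.load("T1.npy")
O=[("wrist","knob",329.7,199.7),("wrist","pad",257,225.1),("wrist","rails1",264.8,106.2),("wrist","rails2",266,83.3),("wrist","pan_mid",262.5,64.3),("wrist","pan_top",263.1,40.4),("wrist","tray",257.8,157),
("scene","knob",343.3,176.8),("top","knob",353.3,221.1),("scene","pad",329.8,189.6),("top","pad",322,233.1)]
G["tray"]=(-.071,0,.035)
f=lambda p:np.concatenate([(proj(c,W(*p[:3],np.array(G[n])+([p[3],0,0] if n in("pad","tray") else 0)),T)[0]-(u,v)) for c,n,u,v in O])
r=least_squares(f,[.6,-.15,0,0],loss="soft_l1");p=r.x;print(p,r.fun.round(1))
np.save("p.npy",p); k=W(*p[:3],G["knob"])[0];print("knob",k)
for yaw in(-np.pi/2,np.pi/2,0):
    M=R(0,p[2]+yaw); P=[k[0],k[1],.16]
    q=env.inverse_kinematics(P,M); print(yaw,q)
    if q is None: continue
    try: env.move_pose([k[0],k[1],.19],M); break
    except env.PlanningError as e: print(e)
T=tool(); im=capture("wrist"); np.save("T2.npy",T); cv2.imwrite("pics/w2.png",cv2.resize(im,(800,600),interpolation=2)[:,:,::-1])
print(T,env.state()["time"])
for l in("table","knob","tray","pad","rack"):
    print(l,[(round(d["p"],2),np.round(d["at"],1)) for d in finder.tip_of(l,"wrist")[:3]],proj("wrist",W(*p[:3],G[l]),T))
E
```

```text
[ 0.6231 -0.1514 -0.036  -0.0011] [ 0.1 -0.4 -0.3  0.9 -2.5 -0.5 -3.6  0.9  0.9 -0.   0.5 -0.4  2.7 -2.2
  0.1  0.1 -3.9  1.8  0.9  0.5  0.9 -0.7]
knob [ 0.47  -0.236  0.06 ]
-1.5707963267948966 [-0.422   0.5531  1.0864  1.9526 -0.5873  0.9955 -2.2352]
[[-0.0363 -0.9993  0.0001  0.4696]
 [-0.9993  0.0363  0.0007 -0.2362]
 [-0.0007 -0.0001 -1.      0.1899]
 [ 0.      0.      0.      1.    ]] 5.65
table [] [[190.4846 261.1275]]
knob [(0.63, array([260.4, 189.4]))] [[259.1235 189.9326]]
tray [(0.61, array([192.3, 264.6]))] [[190.4847 261.1274]]
pad [(0.9, array([297.9, 278. ]))] [[294.429  273.1373]]
rack [(0.88, array([146.2, 247.4]))] [[144.2068 246.4075]]
```

View pics/w2.png

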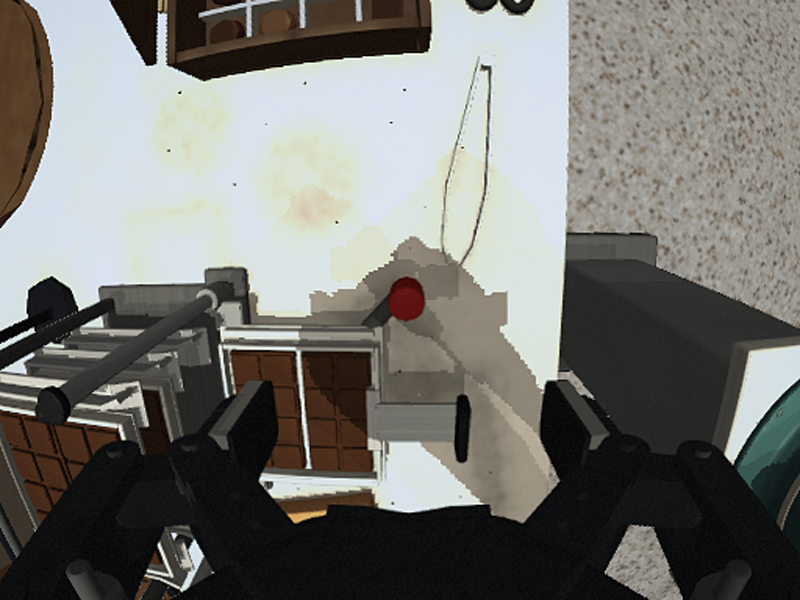

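```bash
python3 - <<'E'
from h import *
x,y=tool()[:2,3]
fingers.command_gripper(.6)
print(env.move_l([x,y,.044],feed=.1,force_limit=15),tool()[:3,3],env.state()["wrist_force"])
fingers.command_gripper(0,80); s=env.state(); print(s["width"],s["eef_pos"],s["wrist_force"])
z0=s["eef_pos"][2]
print(env.move_l([x,y,z0+.029],feed=.03)); env.hold(.3)
s=env.state(); print(s["width"],s["eef_pos"]-[0,0,z0],s["wrist_force"],s["time"])
T=tool(); im=capture("wrist"); cv2.imwrite("pics/w3.png",cv2.resize(im,(800,600),interpolation=2)[:,:,::-1])
for c in("wrist","scene"):
    if c=="scene": capture(c)
    for l in("knob","tray","pad"):
        print(c,l,[(round(d["p"],2),np.round(d["at"],1)) for d in finder.tip_of(l,c)[:2]])
p=np.load("p.npy")
for l in("knob","pad"):
  for h in(0,.029): print(l,h,proj("wrist",W(*p[:3],np.array(G[l])+[0,0,h]),T),proj("scene",W(*p[:3],np.array(G[l])+[0,0,h])))
E
```

```text
False [ 0.4701 -0.2362  0.0444] [-0.0141  0.5626  0.7623]
0.2366272219148213 [ 0.471  -0.2362  0.0446] [4.5047 1.1843 5.2976]
False
0.23018775189365046 [ 0.471  -0.2362  0.029 ] [ 10.0304  -2.3547 -12.1219] 9.7583
wrist knob [(0.79, array([262.2, 262.1]))]
wrist tray []
wrist pad []
scene knob [(0.58, array([344. , 168.3]))]
scene tray [(0.58, array([311.3, 175.3]))]
scene pad [(0.8, array([332.5, 181.7]))]
knob 0 [[260.3033 239.2746]] [[343.3765 176.8847]]
knob 0.029 [[260.0528 263.0714]] [[344.1878 169.9985]]
pad 0 [[311.6266 351.2186]] [[330.5015 189.9094]]
pad 0.029 [[317.371  380.8501]] [[331.2132 182.8736]]
```

View pics/w3.png

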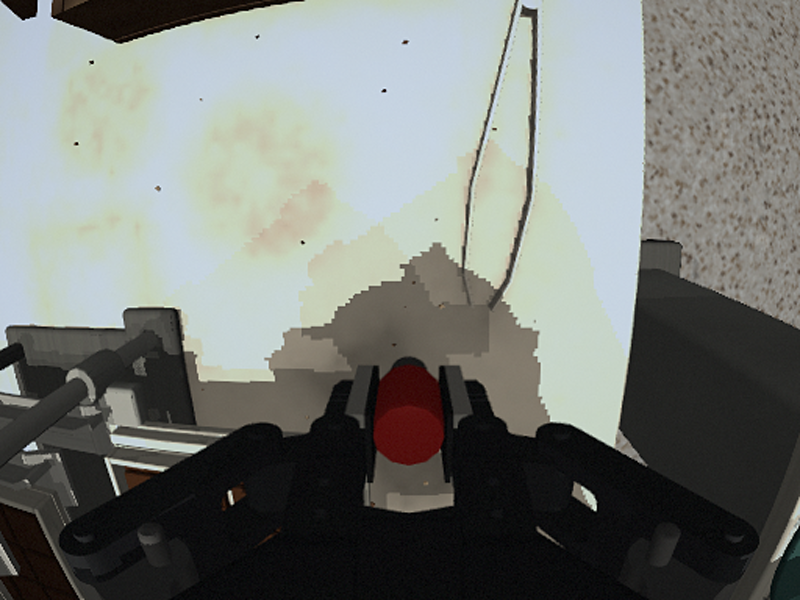

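```bash
python3 - <<'E'
from h import *
p=np.load("p.npy")
fingers.command_gripper(.6); s=env.state(); print(s["eef_pos"],s["wrist_force"])
x,y,_=s["eef_pos"]
env.move_l([x,y,.2],feed=.15)
M=R(0,p[2]); b=W(*p[:3],(-.187-.045,0,0))[0]; print(b)
env.move_pose([b[0],b[1],.2],M); fingers.command_gripper(.2)
s=env.state(); print(s["time"],s["joint_positions"])
T=tool(); im=capture("wrist"); cv2.imwrite("pics/w4.png",cv2.resize(im,(800,600),interpolation=2)[:,:,::-1])
for c in("wrist","scene"):
    if c=="scene": capture(c)
    for l in("knob","tray","pad"):
        print(c,l,[(round(d["p"],2),np.round(d["at"],1)) for d in finder.tip_of(l,c)[:2]])
for l in("knob","pad"):
  for h in(0.02,.025,.029,.033): Q=W(*p[:3],np.array(G[l])+[0,0,h]);print(l,h,proj("wrist",Q,T),proj("scene",Q))
E
```

```text
[ 0.4697 -0.2361  0.0736] [-0.0063  0.4566 -0.1604]
[ 0.3913 -0.1431  0.    ]
13.0333 [-0.5421  0.0939  0.871   2.1561 -0.0895  0.927  -1.2267]
wrist knob [(0.82, array([365.6, 104.9]))]
wrist tray [(0.92, array([258.7,  24.2]))]
wrist pad [(0.77, array([259.6, 146.6]))]
scene knob [(0.63, array([344.2, 171.7]))]
scene tray [(0.62, array([308.1, 173.9]))]
scene pad [(0.86, array([330.3, 181.9]))]
knob 0.02 [[361.2628 103.6571]] [[343.9343 172.1501]]
knob 0.025 [[363.0669 103.4708]] [[344.0749 170.9564]]
knob 0.029 [[364.5557 103.3186]] [[344.1878 169.9985]]
knob 0.033 [[366.0869 103.1635]] [[344.3009 169.0379]]
pad 0.02 [[261.5049 141.7579]] [[330.9908 185.0726]]
pad 0.025 [[261.5109 142.2325]] [[331.1142 183.8527]]
pad 0.029 [[261.5158 142.6255]] [[331.2132 182.8736]]
pad 0.033 [[261.5209 143.031 ]] [[331.3126 181.8917]]
```

View pics/w4.png

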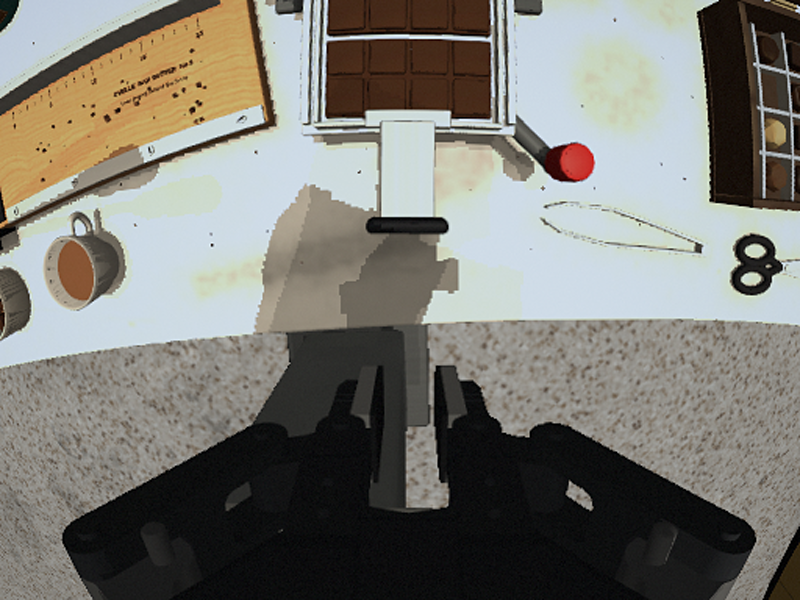

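```bash
cat >> h.py <<'E'
def rk(p):
    e=tool()[:3,3]-[p[0],p[1],0]; c,s=np.cos(p[2]),np.sin(p[2]); return np.array([c*e[0]+s*e[1],-s*e[0]+c*e[1],e[2]])
E
python3 - <<'E'
from h import *
p=np.load("p.npy")
b=W(*p[:3],(-.232,0,.083))[0]
print(env.move_l(b,feed=.12,force_limit=15),rk(p))
print(env.move_l(W(*p[:3],(-.100,0,.083))[0],feed=.06,force_limit=20),rk(p),env.state()["wrist_force"])
print(env.move_l(W(*p[:3],(-.060,0,.083))[0],feed=.03,force_limit=15),rk(p),env.state()["wrist_force"],env.state()["time"])
im=capture("wrist"); cv2.imwrite("pics/w5.png",cv2.resize(im,(800,600),interpolation=2)[:,:,::-1])
E
```

```text
False [-0.2317 -0.0001  0.0834]
False [-0.1   -0.     0.083] [-3.6107 -0.4537  3.3553]
True [-0.0818  0.0003  0.0823] [-0.2367 -0.745  -0.5098] 17.6583
```

View pics/w5.png

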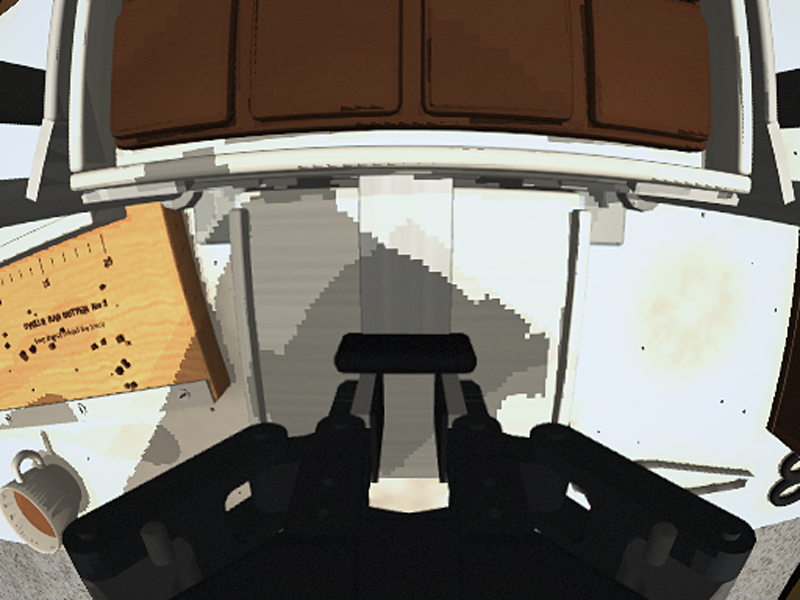

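The push stopped on contact at rack x = -81.8 mm, against the -83 mm I expected. The picture shows the tray under the rack's pans and the pad still over the table. I'll push again to confirm it's home, then retreat and check.

```bash
python3 - <<'E'
from h import *
p=np.load("p.npy")
print(env.move_l(W(*p[:3],(-.06,0,.083))[0],feed=.02,force_limit=25),rk(p),env.state()["wrist_force"])
print(env.move_l(W(*p[:3],(-.13,0,.083))[0],feed=.1),rk(p))
print(env.move_l(W(*p[:3],(-.235,0,.083))[0],feed=.15),rk(p))
b=W(*p[:3],(-.235,0,.2))[0]; env.move_l(b,feed=.15)
try: env.move_pose([.36,-.15,.24],R(.7))
except env.PlanningError as e: print(e)
env.hold(.3); T=tool(); im=capture("wrist"); a=capture("scene")
H=cv2.resize(im[:260,130:400],None,fx=2,fy=2,interpolation=2); S=cv2.resize(a[110:210,230:370],None,fx=2.0,fy=2.6,interpolation=2)
c=np.zeros((max(H.shape[0],S.shape[0]),H.shape[1]+S.shape[1],3),np.uint8);c[:H.shape[0],:H.shape[1]]=H;c[:S.shape[0],H.shape[1]:]=S[:,:c.shape[1]-H.shape[1]]
print(c.shape);cv2.imwrite("pics/w6.png",c[:,:,::-1]);
for n in("wrist","scene"):
    for l in("tray","pad","pan_mid","pan_top","knob"):
        print(n,l,[(round(d["p"],2),np.round(d["at"],1)) for d in finder.tip_of(l,n)[:2]])
for l,q in dict(tray=(.044,0,.06),pad=(-.072,0,.085),knob=(-.15,-.09,.089),pan_mid=G["pan_mid"],pan_top=G["pan_top"]).items(): Q=W(*p[:3],q); print(l,proj("wrist",Q,T),proj("scene",Q))
print(env.state()["time"])
E
```

```text
True [-0.0819  0.0003  0.0817] [ 0.0286  0.1818 -0.0113]
False [-0.1293  0.0002  0.0832]
False [-0.2339 -0.      0.0832]
(520, 820, 3)
wrist tray [(0.58, array([259.7,  85.8]))]
wrist pad [(0.56, array([258.6, 131.5]))]
wrist pan_mid [(0.89, array([265.4,  63.7])), (0.31, array([266.8,  41.1]))]
wrist pan_top [(0.77, array([263.9,  41.5]))]
wrist knob [(0.74, array([336.3, 187.5]))]
scene tray [(0.61, array([288.4, 162.6]))]
scene pad [(0.84, array([307.7, 168. ])), (0.59, array([291.1, 141.6]))]
scene pan_mid [(0.74, array([289.7, 152. ]))]
scene pan_top [(0.57, array([291. , 143.1]))]
scene knob [(0.71, array([341. , 170.9]))]
tray [[263.9514  85.1273]] [[290.4517 160.2041]]
pad [[261.1637 133.2047]] [[309.9865 168.5028]]
knob [[335.8163 188.5505]] [[344.1878 169.9985]]
pan_mid [[264.1509  63.7045]] [[290.8726 149.8322]]
pan_top [[264.3701  39.3876]] [[291.3059 139.153 ]]
22.5917
```

View pics/w6.png

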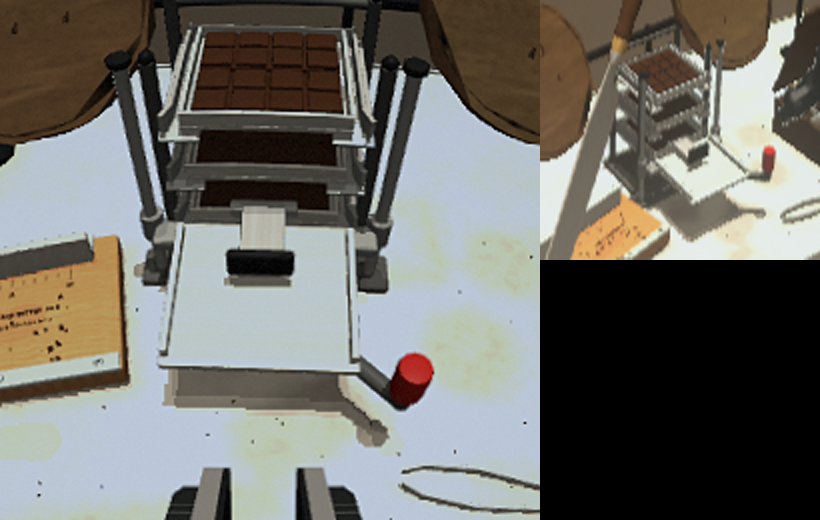

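The picture shows the tray in the lowest pair, straight and in line with the two pans above, with the pad at (260,262) over the table. Two pushes ended at the same place. Handing in.

```bash
python3 -c "
from plant import sign_off
print(sign_off())"
```

```text
the job is handed in; nothing more can be done
None
```

The tray is home on the lowest rail pair, and I handed the job in with the robot clear of everything at about 22.6 s on the robot's clock. `sign_off()` reported no verdict.

- **Empty pair:** the wrist camera showed pans on the top and middle pairs and nothing on the lowest. The third pan is on the store rack.
- **Lift:** I gripped the red knob and raised the table 29 mm, so its top stood about 4 mm above the rails, then let go. Later pictures showed it holding there. The wrist camera read 29–33 mm; the scene camera read about 22 mm off the knob and 33 mm off the pad.
- **Push:** I pushed the pad with nearly closed fingers until the force limit tripped at rack x = -81.8 mm; I expected -83 mm when home. A second push with a 25 N limit stopped at -81.9 mm, so the tray is against the back stops.
- **Last look:** tray, pad and both pans appear within about 2–4 pixels of where they should be, and the pans had not visibly moved.

Some detections disagreed along the way:
- The first rack yaw, from the fixed cameras alone, was off by about 0.13 rad. I refitted it with the wrist view.
- The rails points in the wrist view came out one level low, so I relabelled them.
- The top camera put the knob about 4 pixels from the refitted position. The close wrist view agreed with the refit to about 1 pixel.

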